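# Unlock the rotary parts dispenser and index the hex nut to the pick opening

## Robot

A 6-joint arm with a two-finger parallel gripper is mounted at the origin on the work surface. World frame = base frame: x ahead of the robot, y to its left, z up, the work surface at z = 0. Lengths are in m, angles in degrees, forces in N, time in s.
With the tool pointing down it reaches from about 0.4 to 0.925 m from the base axis. Payload 3.4 kg.
Tool frame: the origin (TCP) lies at the very end of the fingers, on their centre line; the grasp point (between the pads) lies 19 mm behind it; z points along the fingers, y is the line along which they close (so a half turn about z gives the same grasp; the last joint's range is limited). The gripper opens to 85 mm and grips with 20 to 120 N. Pads are 22 mm wide; open, the fingers measure 114 mm over their backs; the gripper's body (76 mm by 85 mm) begins 54 mm behind the grasp point. The pads swing forward as they close: fully open they stand 13 mm farther back than shut.
Start: joints at [59.788, 17.578, 86.31, -0, 76.112, -4.211], TCP at [0.252, 0.517, 0.231] pointing down, gripper open.
Joint ranges: [-179.03, 179.03], [-60, 130.46], [8.19, 133.38], [-81.62, 261.62], [5.75, 156.47], [-153.77, 153.77]. Speed limits (degrees/s): [147.25, 147.25, 180, 180, 180, 180].

## Interface

Orientations are given as a 3x3 rotation matrix whose columns are the frame's x, y, z axes.
In Python, from workcell import r gives the robot as it stands.
- The arm moves only by the tool servo_tool, never from a script. Its argument "deltas" is one flat list of numbers, 7 for each row, row after row: the turn, a rotation vector about the tool's x, y, z in rad, then the shift along the tool's x, y, z in mm, then the closure, from 0 (fully open) to 1 (shut). A call has 1 to 20 rows; each row shifts and turns the commanded pose from where the row before left it, along the tool's axes as they then stand; what a row does not reach is not made up. A row lasts 1/10 s, in which the tool goes at most 50 mm and 8.59 degrees, less where a joint would pass 70% of its speed; a pose out of reach is approached as far as the arm can. A call with a gripper value outside its range is refused whole. The fingers move at their own pace and stop on an object; "force" is the grip in N (left out, the last holds). Time passes only in rows, so rows that do not move let the fingers close. It gives the time, the measured TCP pose, the force, the opening and the grip force at its end, in the units of the state.
- r.sense(): the state, without advancing time (a new reading comes with each control period).
- r.capture(name): name is "side" or "top"; returns a dict with "pixels" (480x640x3 uint8, red, green, blue), "range_z" (480x640 float32, m along the optical axis (not along the pixel's ray), 0 where there is no reading), "fx", "fy", "cx", "cy" (pixels), "pose" (4x4, takes a point from camera to world coordinates). Camera axes: x right, y up, looking along -z (the intrinsics and any distortion apply to the point x, -y, -z); pixel columns grow to the right and rows downward; lengths in m; the calibration is good to about 2 mm. A picture is of the moment at which its call begins.
- r.finish_job(): hands the job in; it is judged then, once.
The state is a dict: "time": time; "q": joint angles; "dq": joint speeds; "joint_torque": joint torques, N m; "tcp_pos": TCP position; "tcp_rot": TCP orientation; "force": force on the tool from outside, world axes, zero at the start; "wrist_torque": the same for the moment, N m; "width": finger opening in m; "finger_force": force on a finger pad.
Only numpy, scipy, OpenCV 4.12 (cv2) and the standard library are available. Lean on these libraries where they do the work, as an engineer would, in place of code of your own. Each camera call takes 0.05 s, during which the arm holds its last target. There are 200 camera calls.

## Task

Take the key from its wooden stand, push it fully into the dispenser's lock, turn it clockwise to its stop and back home, draw it out and put it back fully down in the stand. With the lock thus released, work the index lever with full strokes, one pocket per stroke, until the pocket with the hex nut lies at the pick opening, let the lever go home, and let go. Do not turn the drum by hand, leave the three loose parts in their pockets and do not disturb the other things on the table.

Things in the scene. Friction and masses are not known exactly. Their poses are not given: they have to be found in the camera images.
- drum_axis (a point): The dispenser: a fixed grey machine with an open drum (220 mm across, 8 equal pockets, divider tops 54 mm above the table, rim 48 mm). This point is on the drum's upright axis at the pockets' floor, 30 mm above the table; z up, and -x points to the pick opening. The dispenser is found at differing places, turned up to 0.2 rad.
- pick_point (a point): Centre of the pocket that lies at the pick opening, at the pockets' floor, 76 mm from the drum axis. The opening is a steel apron with two low upright cheeks at the drum's rim, on the robot's side. Pockets pass it one by one as the drum turns.
- carousel: The drum itself; its origin lies on its axis at table level; its yaw against drum_axis is 0 at the start and grows by pi/4 (one pocket) for each full lever stroke. Seen from above it advances counter-clockwise only; it is stiff (0.3 N m) and stays where it is left. It must not be pushed by the fingers.
- nut_middle (a point): Centre of the loose steel hex nut (34 mm across flats, 16 mm thick) lying flat in a drum pocket, some 76 mm from the axis. It starts 2, 3 or 4 pockets clockwise, seen from above, from the pick opening, so needs as many strokes. The other two loose parts are a bush and a tee block.
- bush_middle (a point): Centre of the loose round steel bush (34 mm across, 20 mm hole, 20 mm high) in another pocket.
- tee_middle (a point): Centre of the loose steel tee block (bar 42 x 16 x 12 mm with a 16 mm square stub on top) in another pocket.
- index_lever (a joint): Lever that turns about the drum axis, rad: 0 at home, 1.005 at its end stop; counter-clockwise from above is the feeding stroke. A light return spring (1 to 3 N at the knob) brings it home when let go. Feeding takes about 5 N at the knob; a full stroke is up to the felt end stop, and it must then come back to within about 0.05 rad of home for the pawl to catch the next pocket. It feeds nothing in the first 0.22 rad. Locked, it is blocked after about 0.02 rad.
- lever_knob (a point): Centre of the lever's upright black round knob, 22 mm across, 45 mm tall (62 to 107 mm above the table), 150 mm from the drum axis. It sweeps an arc about the drum axis above everything else of the dispenser.
- keyhole (a point): Centre of the mouth of the lock's upright slot, in the brass plug on top of the grey lock housing beside the lever; 52 mm above the table (housing top 50 mm). The slot is 14 mm along this point's x and 7 mm along its y, 40 mm deep; it goes straight down and turns with the plug.
- lock_plug (a joint): Turn of the plug, rad, clockwise from above: 0 home, 1.2 at its stop; stiff (about 0.05 N m), stays where it is left. The blade has about 0.2 rad of play each way in the slot, so turn until the stop is felt, both ways.
- lock_bolt (a joint): Bolt driven by the plug, m: 0 locked, 0.016 or so when the key has been turned to its stop; it stays drawn when the key goes back.
- key_middle (a point): Middle of the key, half-way up. The key is 72 mm tall and stands upright: steel blade 12 mm (x) x 5 mm (y) x 31 mm below, its lowest 5 mm narrowed to 9 x 3 mm, and above a black flat head 34 mm (x) x 10 mm (y) x 42 mm, whose underside lies 6 mm below this point and rests on the lock or the stand when fully down. Either way round fits. 45 g.
- stand_slot (a point): Centre of the slot's mouth in the top of the fixed wooden key stand, a block 70 x 60 x 40 mm (x, y, z); slot 18 mm (x) x 11 mm (y), 36 mm deep. Its mouth is 40 mm above the table.
- spanner: bystander: open-ended spanner lying flat, about 180 mm long; origin at its underside; leave alone
- tape_roll: bystander: roll of paper tape lying flat, 90 mm across, 24 mm high; origin at its underside; leave alone
- carton: bystander: cardboard carton 110 x 80 x 60 mm; origin at its underside; leave alone
- thread_oil: bystander: capped bottle, 44 mm across, 130 mm tall; origin at its underside; leave alone
- blue_tray: bystander: open blue tray 150 x 100 x 55 mm; origin at its underside; leave alone
- steel_bar_end: bystander: upright steel bar end, 32 mm across, 60 mm tall; origin at its underside; leave alone
- small_carton: bystander: small cardboard carton 70 x 50 x 40 mm; origin at its underside; leave alone

How it is judged (in metres and radians):
On the way, in this order (a step that is already met when the one before it is completed fails the run):
1. the key is fully in the lock (horizontal distance between key_middle and keyhole below 0.006 m and z of key_middle in the frame of keyhole below 0.01 m), for 0.1 s.
2. the key has turned the plug to its stop (all of step 1 and value of joint lock_plug above 1.08 rad), for 0.05 s.
3. the plug is back home with the key still in (all of step 1 and value of joint lock_plug below 0.12 rad), for 0.05 s.
At the end, for the whole second after the job is handed in: Nut within 24 mm of the pick point, drum within 0.12 rad of a whole pocket; lever below 0.10 rad; plug below 0.15 rad; key fully down in its stand (10 mm sideways, middle 0 to 10 mm above the stand top, tilt below 0.2 rad); the three loose parts still in the drum (horizontal distance between nut_middle and pick_point below 0.024 m and (angle between the x axis of carousel and the x axis of drum_axis, either way round below 0.12 rad or angle between the x axis of carousel and the y axis of drum_axis, either way round below 0.12 rad or angle between the x axis of carousel and the x axis of drum_axis, either way round between 0.665398 and 0.905398 rad) and value of joint index_lever below 0.1 rad and value of joint lock_plug below 0.15 rad and horizontal distance between key_middle and stand_slot below 0.01 m and z of key_middle in the frame of stand_slot between 0 and 0.01 m and angle between key_middle's own z axis and vertical below 0.2 rad and z of nut_middle in the frame of drum_axis between 0 and 0.022 m and z of bush_middle in the frame of drum_axis between 0 and 0.022 m and z of tee_middle in the frame of drum_axis between 0 and 0.022 m and horizontal distance between each of nut_middle, bush_middle, tee_middle and drum_axis below 0.11 m); the robot touches nothing.
It fails at once if the fingers push the drum (contact force between carousel and the fingers above 2 N).
It fails at once if a bystander is moved more than 25 mm (distance of any of spanner, tape_roll, carton, thread_oil, blue_tray, steel_bar_end, small_carton from where it was at the start of the episode above 0.025 m).
It also fails if it takes over 72 s, if anything falls off the work surface, if the arm or the gripper's body presses on something with over 40 N, if the wrist force passes 120 N, or if a joint passes its speed limit or range.

## Working session

There is one attempt and no reset: what is moved stays moved. The work goes in short steps, Python scripts to look and compute and a tool call to move; the robot and the scene stay as the last step left them, time stands still between calls to the robot, and variables do not carry over. Pictures are saved under pics/ and viewed, at most 11 in all, crops included, and the job is handed in when it is done.

Besides the shell and the picture viewer there is one more tool, called as name(argument=value, ...) on one line, values as JSON. servo_tool: Moves the arm, as the interface text tells. Its arguments: {"type":"object","properties":{"deltas":{"type":"array"},"force":{"type":"number"}},"required":["deltas"]}

```bash
mkdir -p pics; cat > h.py <<'E'
import numpy as np, cv2
from workcell import r
def cap(n):
    c=r.capture(n); p=c["pixels"]; return c
def world(c,u,v,z=None):
    """pixel -> world by depth, or onto plane z"""
    P=np.array(c["pose"]); u=np.atleast_1d(u).astype(float); v=np.atleast_1d(v).astype(float)
    d=np.stack([(u-c["cx"])/c["fx"],-(v-c["cy"])/c["fy"],-np.ones_like(u)],1)@P[:3,:3].T
    if z is None:
        t=c["range_z"][v.astype(int),u.astype(int)]
    else: t=(z-P[2,3])/d[:,2]
    return P[:3,3]+d*t[:,None]
E
python3 - <<'E'
from h import *
for n in("top","side"):
    c=cap(n); cv2.imwrite(f"pics/{n}0.png",c["pixels"][:,:,::-1]); np.savez(n+"0.npz",**c)
    print(n,[k for k in c],c["fx"],c["cx"],c["cy"],np.round(c["pose"],3).tolist())
print(r.sense())
E
```

```text
top ['pixels', 'range_z', 'fx', 'fy', 'cx', 'cy', 'pose'] 539.9462604707171 318.62844287496154 247.8350396874603 [[0.025, 0.985, -0.168, 0.337], [-1.0, 0.027, 0.01, -0.016], [0.014, 0.168, 0.986, 1.385], [0.0, 0.0, 0.0, 1.0]]
side ['pixels', 'range_z', 'fx', 'fy', 'cx', 'cy', 'pose'] 457.19310453569176 319.51360160127217 228.9875112266229 [[0.966, 0.166, -0.2, 0.364], [-0.26, 0.639, -0.724, -0.761], [0.007, 0.751, 0.66, 0.75], [0.0, 0.0, 0.0, 1.0]]
{'time': 0.1, 'q': array([ 5.97875482e+01,  1.76157285e+01,  8.63756892e+01,  2.04037938e-03,
        7.61118377e+01, -4.21127421e+00]), 'dq': array([-0.04979364, -0.2099105 , -0.23483728, -0.07556975, -0.06435053,
       -0.13308588]), 'joint_torque': array([ 1.48281662e-03, -4.58527672e+01, -2.52607799e+01,  3.08829988e-05,
        5.69360724e-03, -5.41581180e-07]), 'tcp_pos': array([0.25176892, 0.51625363, 0.23050032]), 'tcp_rot': array([[-8.98781197e-01,  4.38396490e-01, -9.36727745e-04],
       [ 4.38397459e-01,  8.98779893e-01, -1.53995534e-03],
       [ 1.66801045e-04, -1.79474197e-03, -9.99998376e-01]]), 'force': array([-0.16814807, -0.9579087 ,  0.80560277]), 'wrist_torque': array([-0.01845979,  0.00415056, -0.02542448]), 'finger_force': 0.0, 'width': 0.0854280557866447}
```

View pics/top0.png

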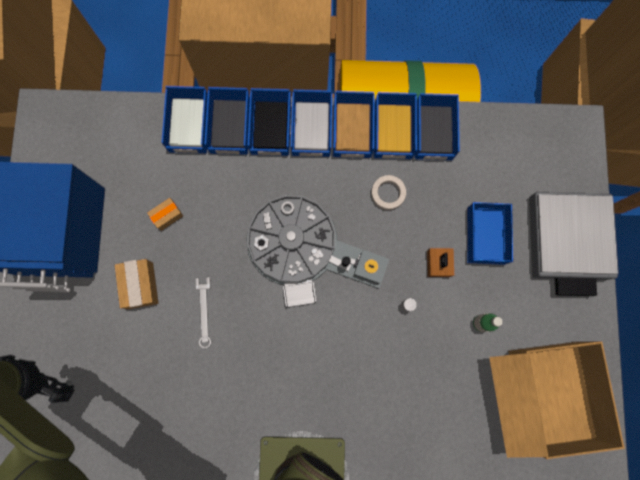

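View pics/side0.png

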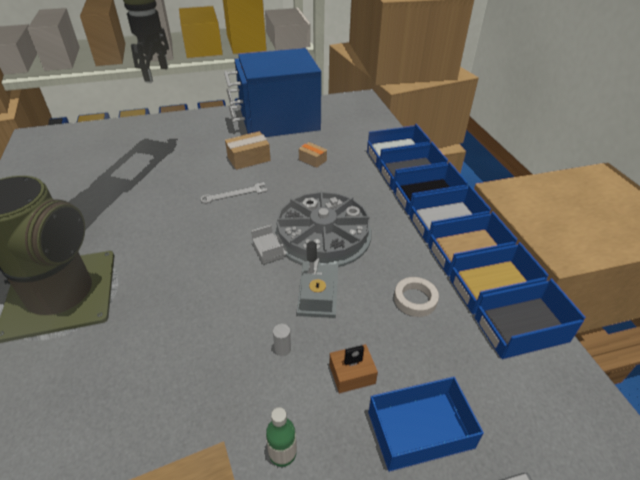

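```bash
python3 - <<'E'
from h import *
a=cv2.imread("pics/top0.png"); b=cv2.imread("pics/side0.png")
A=cv2.resize(a[185:315,240:470],None,fx=3.4,fy=3.4,interpolation=cv2.INTER_CUBIC)
cv2.imwrite("pics/z1.png",A)
B=cv2.resize(b[180:400,240:450],None,fx=2.7,fy=2.7,interpolation=cv2.INTER_CUBIC)
cv2.imwrite("pics/z2.png",B)
E
```

```text
(no output)
```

View pics/z1.png

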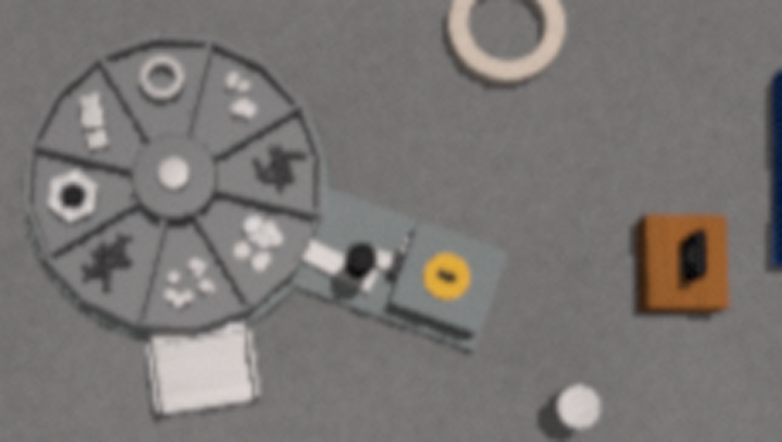

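View pics/z2.png

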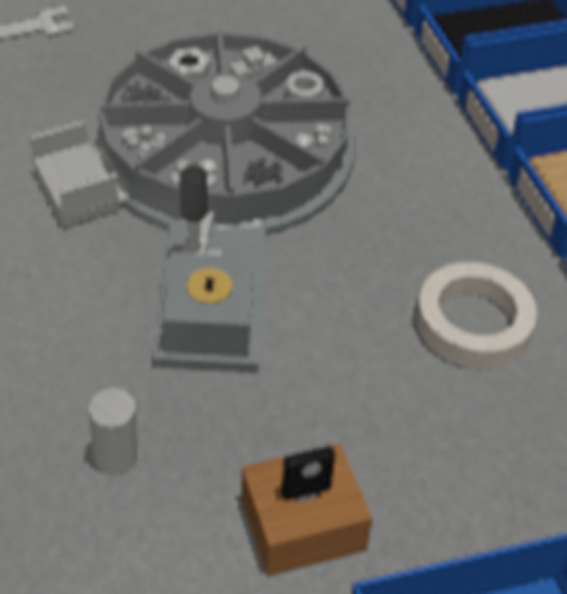

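```bash
cat > m.py <<'E'
from h import *
def meas(c,tag):
    p=c["pixels"]; hsv=cv2.cvtColor(p,cv2.COLOR_RGB2HSV)
    D=c["range_z"]; v,u=np.mgrid[0:480,0:640]
    W=world(c,u.ravel(),v.ravel()).reshape(480,640,3)
    near=(W[...,0]>.4)&(W[...,0]<.85)&(W[...,1]>-.45)&(W[...,1]<.2)
    h,s,V=[hsv[...,i].astype(int) for i in range(3)]
    def rect(m,z,name,minn=4):
        m=(m&near)
        n,l,st,ce=cv2.connectedComponentsWithStats(m.astype(np.uint8))
        if n<2: print(tag,name,"none"); return
        i=1+st[1:,4].argmax(); y,x=np.nonzero(l==i)
        w=world(c,x,y,z)[:,:2]
        hull=w.astype(np.float32); rc=cv2.minAreaRect(hull)
        mu=w.mean(0); ev,ec=np.linalg.eigh(np.cov((w-mu).T)); a=np.degrees(np.arctan2(ec[1,1],ec[0,1]))
        print(tag,name,"px",x.mean().round(1),y.mean().round(1),"n",len(x),"mean",mu.round(4),"rect",np.round(rc[0],4),np.round(rc[1],4),round(rc[2],1),"axis",a.round(1),"depthxyz",np.median(W[l==i],0).round(4))
        return l==i
    pl=rect((h>18)&(h<30)&(s>150)&(W[...,2]<.075)&(W[...,2]>.035),.052,"plug")
    if pl is not None:
        y,x=np.nonzero(pl); box=np.zeros_like(pl); 
        hullm=np.zeros((480,640),np.uint8); cv2.fillConvexPoly(hullm,cv2.convexHull(np.stack([x,y],1).astype(np.int32)),1)
        rect((hullm>0)&(V<140),.052,"slot")
        yy,xx=np.nonzero(hullm); w=world(c,xx,yy,.052)[:,:2]; print(tag,"plug hull centre",w.mean(0).round(4), np.ptp(w,axis=0).round(4))
        wt=np.maximum(0,170-V[yy,xx])*1.; mu=(w*wt[:,None]).sum(0)/wt.sum(); C=((w-mu)*wt[:,None]).T@(w-mu)/wt.sum(); e,E=np.linalg.eigh(C); print(tag,"slot weighted",mu.round(4),"axis",np.degrees(np.arctan2(E[1,1],E[0,1])).round(1))
    rect((h>5)&(h<17)&(s>120)&(W[...,2]>.03)&(W[...,2]<.06)&(W[...,1]<-.2),.04,"stand")
    k=(V<60)&(W[...,2]>.045)&(W[...,2]<.13)
    rect(k&(W[...,1]<-.25),.082,"keytop")
    rect(k&(W[...,1]>-.25),.107,"knob")
    rect((V>170)&(s<60)&(W[...,2]>.03)&(W[...,1]>0.03),.046,"nut?")
    rect((V>150)&(s<60)&(W[...,2]>.02)&(W[...,0]<.6),.03,"apron?")
    hub=(W[...,2]>.056)&(W[...,2]<.09)&(W[...,1]>-.0)&(V>140)
    rect(hub,.06,"hub")
if __name__=="__main__":
    for n in("top","side"): meas(dict(np.load(n+"0.npz")),n)
E
python3 m.py
```

```text
top plug px 370.9 265.9 n 116 mean [ 0.5223 -0.1606] rect [ 0.5221 -0.1608] [0.0289 0.0294] 64.4 axis 130.8 depthxyz [ 0.5225 -0.1605  0.0511]
top slot px 371.1 265.9 n 12 mean [ 0.5223 -0.161 ] rect [ 0.5221 -0.1608] [0.005 0.01 ] 1.5 axis 73.5 depthxyz [ 0.5228 -0.161   0.0511]
top plug hull centre [ 0.5225 -0.1606] [0.0304 0.03  ]
top slot weighted [ 0.5224 -0.1608] axis 70.3
top stand px 440.7 262.0 n 569 mean [ 0.5387 -0.3382] rect [ 0.54   -0.3394] [0.0689 0.0621] 1.5 axis -174.1 depthxyz [ 0.5379 -0.3349  0.0392]
top keytop px 443.5 260.2 n 75 mean [ 0.537 -0.335] rect [ 0.5363 -0.3338] [0.0147 0.0326] 89.1 axis 173.3 depthxyz [ 0.5379 -0.3367  0.0759]
top knob px 345.3 261.5 n 57 mean [ 0.5236 -0.0932] rect [ 0.5237 -0.0925] [0.0152 0.0223] 46.4 axis 155.4 depthxyz [ 0.5236 -0.0929  0.1047]
top nut? px 260.9 241.6 n 87 mean [0.5776 0.1164] rect [0.5772 0.1168] [0.0343 0.032 ] 47.4 axis 56.0 depthxyz [0.5791 0.1169 0.0442]
top apron? px 298.7 293.9 n 404 mean [0.4497 0.0177] rect [0.4495 0.016 ] [0.0513 0.0773] 10.6 axis 98.8 depthxyz [0.4498 0.0173 0.0226]
top hub px 290.7 23
[... 269 characters left out ...]
05]
side keytop px 353.2 354.8 n 246 mean [ 0.5376 -0.3522] rect [ 0.5381 -0.3519] [0.0399 0.028 ] 1.2 axis -149.9 depthxyz [ 0.5406 -0.3439  0.0671]
side knob px 311.7 252.1 n 132 mean [ 0.525  -0.1187] rect [ 0.5258 -0.1181] [0.0521 0.0161] 76.0 axis 75.0 depthxyz [ 0.5293 -0.1023  0.0902]
side nut? px 314.4 201.8 n 5 mean [0.5915 0.1152] rect [0.5916 0.1144] [0.0081 0.0025] 75.4 axis 66.7 depthxyz [0.591  0.1149 0.0472]
side apron? px 266.0 242.3 n 284 mean [0.4504 0.0164] rect [0.4516 0.0142] [0.0492 0.0521] 10.9 axis -152.8 depthxyz [0.4506 0.0241 0.023 ]
side hub px 323.0 210.9 n 46 mean [0.598  0.0582] rect [0.5981 0.0583] [0.0213 0.0202] 42.3 axis 75.8 depthxyz [0.5931 0.0409 0.0748]
```

```bash
cat > plan.py <<'E'
import sys
from h import *
from scipy.spatial.transform import Rotation as R
def down(phi):
    a=np.radians(phi); x=[np.cos(a),np.sin(a),0]; return np.stack([x,np.cross([0,0,-1],x),[0,0,-1]],1)
def rows(wps,g):
    """wps: list of (x,y,z,phi,n) ; prints rows from the sensed pose"""
    s=r.sense(); p=np.array(s["tcp_pos"]); Q=R.from_matrix(s["tcp_rot"]); out=[]
    for x,y,z,phi,n in wps:
        T=R.from_matrix(down(phi)); t=np.array([x,y,z])
        for i in range(n):
            k=n-i
            d=Q.inv().apply((t-p)/k)*1000; w=(Q.inv()*T).as_rotvec()/k
            d=np.round(d,1); w=np.round(w,3)
            p=p+Q.apply(d/1000); Q=Q*R.from_rotvec(w); out.append([*w,*d,g])
    print(", ".join(f"{v:g}" for o in out for v in o)); print("end err mm",((t-p)*1000).round(1), "rows",len(out))
E
python3 - <<'E'
from h import *
from plan import rows
for n in("top","side"):
    c=dict(np.load(n+"0.npz")); v,u=np.mgrid[0:480,0:640]
    W=world(c,u.ravel(),v.ravel()); V=c["pixels"].max(2).ravel()
    m=(V<75)&(W[:,0]>.48)&(W[:,0]<.6)&(W[:,1]<-.28)&(W[:,1]>-.40)&(W[:,2]>.05)&(W[:,2]<.1)
    w=W[m]; print(n,len(w),"x",np.percentile(w[:,0],[2,10,50,90,98]).round(4),"y",np.percentile(w[:,1],[2,10,50,90,98]).round(4),"z",np.percentile(w[:,2],[2,50,98]).round(4))
    t=w[w[:,2]>.078]; print("top pts",len(t),t.mean(0).round(4),t.min(0).round(4),t.max(0).round(4))
    C=np.cov(w[:,:2].T); e,E=np.linalg.eigh(C); print("axis",np.degrees(np.arctan2(E[1,1],E[0,1])))
    # stand top by depth
    m=(np.abs(W[:,2]-.04)<.004)&(W[:,0]>.48)&(W[:,0]<.6)&(W[:,1]<-.28)&(W[:,1]>-.40); s=c["pixels"].reshape(-1,3)
    m&=(s[:,0]>s[:,2]+40.)
    print("stand",cv2.minAreaRect(W[m][:,:2].astype(np.float32)))
rows([(.45,.2,.23,75,9),(.538,-.337,.17,-3,13)],0)
E
```

```text
top 80 x [0.5246 0.5265 0.5379 0.5507 0.5538] y [-0.3437 -0.3418 -0.3369 -0.3353 -0.3346] z [0.0509 0.0766 0.0849]
top pts 36 [ 0.5403 -0.3391  0.0812] [ 0.5256 -0.3445  0.0781] [ 0.5554 -0.3346  0.0895]
axis -178.80353598250645
stand ((0.5405170321464539, -0.34068986773490906), (0.06905227899551392, 0.06107185408473015), 1.11627197265625)
side 238 x [0.5268 0.5285 0.5411 0.5554 0.5581] y [-0.3458 -0.3451 -0.3438 -0.3397 -0.338 ] z [0.0511 0.0721 0.0837]
top pts 94 [ 0.5425 -0.3417  0.0815] [ 0.5268 -0.3455  0.0782] [ 0.5586 -0.3365  0.085 ]
axis 179.7209760768926
stand ((0.5431426167488098, -0.34068214893341064), (0.07031147181987762, 0.060952283442020416), 0.3585027754306793)
-0, 0, 0.153, -35.2, -21.9, 0.1, 0, -0, 0, 0.153, -38.1, -16.3, 0.1, 0, -0, 0, 0.153, -40.2, -10.3, 0.1, 0, -0, 0, 0.153, -41.3, -4.1, 0.1, 0, -0, 0, 0.153, -41.4, 2.3, 0.1, 0, -0, 0, 0.153, -40.6, 8.6, 0.1, 0, -0, 0.001, 0.154, -38.8, 14.6, 0.1, 0, -0, 0, 0.153, -36.1, 20.4, 0, 0, -0.001, 0.001, 0.154, -32.5, 25.7, 0, 0, -0, -0, 0.105, -38.1, 17.2, 4.6, 0, -0, -0, 0.105, -36.1, 21.1, 4.6, 0, -0, -0, 0.105, -33.7, 24.8, 4.6, 0, -0, -0, 0.105, -30.9, 28.2, 4.6, 0, -0, -0, 0.105, -27.8, 31.3, 4.6, 0, -0, -0, 0.105, -24.4, 34.1, 4.6, 0, -0, -0, 0.104, -20.7, 36.4, 4.6, 0, -0, -0, 0.105, -16.8, 38.4, 4.6, 0, -0, -0, 0.104, -12.7, 39.9, 4.6, 0, -0, -0, 0.105, -8.4, 41, 4.6, 0, -0, -0, 0.104, -4.1, 41.7, 4.6, 0, -0, -0, 0.105, 0.2, 41.9, 4.7, 0, -0, -0, 0.104, 4.6, 41.6, 4.6, 0
end err mm [ 0.  0. -0.] rows 22
```

servo_tool(deltas=[0,0,0.14,-35,-22,0,0,0,0,0.14,-38,-17,0,0,0,0,0.14,-40,-11,0,0,0,0,0.14,-41,-5,0,0,0,0,0.14,-41,1,0,0,0,0,0.14,-41,6,0,0,0,0,0.14,-40,12,0,0,0,0,0.14,-38,18,0,0,0,0,0.14,-34,23,0,0])

```text
time: 1.0
tcp_pos: [0.454, 0.2012, 0.231]
tcp_rot: [[0.148, 0.989, -0.001], [0.989, -0.148, -0.0], [-0.0, -0.001, -1.0]]
force: [0.1, 0.5, -0.2]
width: 0.0855
finger_force: 0.0
```

```bash
python3 -c "
from plan import *
rows([(.5405,-.340,.15,0,13)],0)"
```

```text
-0, 0, 0.109, -40.2, 12.8, 6.2, 0, -0, 0, 0.109, -38.6, 17, 6.2, 0, -0, 0, 0.109, -36.5, 21.1, 6.2, 0, -0, 0, 0.109, -34, 25, 6.2, 0, -0, 0, 0.11, -31, 28.5, 6.3, 0, -0, 0, 0.109, -27.7, 31.8, 6.2, 0, -0, 0, 0.11, -24.1, 34.6, 6.3, 0, -0, 0, 0.109, -20.1, 37, 6.2, 0, 0, 0, 0.11, -16, 39, 6.3, 0, 0, 0, 0.109, -11.6, 40.5, 6.2, 0, 0, 0, 0.11, -7.2, 41.6, 6.3, 0, 0, 0, 0.109, -2.5, 42.1, 6.2, 0, 0, 0.001, 0.11, 2, 42.1, 6.3, 0
end err mm [0. 0. 0.] rows 13
```

servo_tool(deltas=[0,0,0.11,-40,13,6,0,0,0,0.11,-39,17,6,0,0,0,0.11,-36,21,6,0,0,0,0.11,-34,25,6,0,0,0,0.11,-31,29,6,0,0,0,0.11,-28,32,6,0,0,0,0.11,-24,35,6,0,0,0,0.11,-20,37,6,0,0,0,0.11,-16,39,6,0,0,0,0.11,-11,41,6,0,0,0,0.11,-7,42,6,0,0,0,0.1,-2,42,6,0,0,0,0.11,2,42,6,0])

```text
time: 2.3
tcp_pos: [0.5436, -0.3404, 0.1525]
tcp_rot: [[1.0, 0.003, -0.001], [0.003, -1.0, 0.001], [-0.001, -0.001, -1.0]]
force: [0.7, 0.3, -0.1]
width: 0.0854
finger_force: 0.0
```

```bash
python3 -c "
from plan import *
rows([(.5405,-.340,.05,0,6)],0)"
```

```text
-0, 0, 0.001, -0.5, -0.1, 17.1, 0, -0, 0, 0, -0.5, -0, 17.1, 0, -0, 0, 0.001, -0.5, -0.1, 17.1, 0, -0, 0, 0, -0.5, -0, 17.1, 0, -0, 0, 0.001, -0.5, -0.1, 17, 0, -0.001, 0.001, 0, -0.6, -0, 17.1, 0
end err mm [0. 0. 0.] rows 6
```

servo_tool(deltas=[0,0,0,-1,0,20,0,0,0,0,-1,0,25,0,0,0,0,-1,0,25,0,0,0,0,0,0,20,0,0,0,0,0,0,12,0.3,0,0,0,0,0,0,0.5,0,0,0,0,0,0,0.7,0,0,0,0,0,0,1,0,0,0,0,0,0,1,0,0,0,0,0,0,1], force=40)

```text
time: 3.3
tcp_pos: [0.5418, -0.3393, 0.0527]
tcp_rot: [[1.0, 0.008, 0.002], [0.008, -1.0, -0.002], [0.002, 0.002, -1.0]]
force: [-0.1, 0.5, 3.3]
width: 0.0094
finger_force: 41.6
```

```bash
python3 - <<'E'
from h import *
s=r.sense(); print(s["tcp_pos"],s["force"],s["width"],s["finger_force"])
c=cap("side"); cv2.imwrite("pics/g1.png",cv2.resize(c["pixels"][240:420,260:460,::-1],None,fx=3,fy=3))
E
```

```text
[ 0.54178541 -0.33933206  0.05271922] [-0.14322009  0.46512496  3.29231567] 0.009359949239324511 41.610326170921326
```

View pics/g1.png

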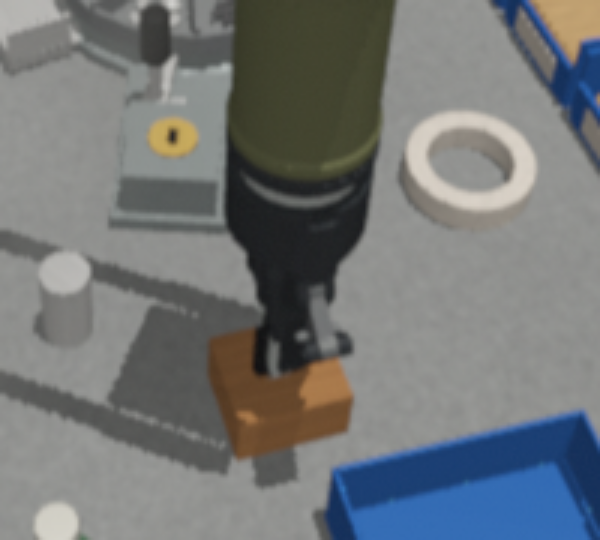

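```bash
python3 - <<'E'
from h import *
from plan import *
c=dict(np.load("side0.npz")); hsv=cv2.cvtColor(c["pixels"],cv2.COLOR_RGB2HSV)
m=np.zeros((480,640),bool); m[270:300,300:335]=True
m&=(hsv[...,0]>15)&(hsv[...,0]<32)&(hsv[...,1]>120)
y,x=np.nonzero(m); H=np.zeros((480,640),np.uint8); cv2.fillConvexPoly(H,cv2.convexHull(np.stack([x,y],1).astype(np.int32)),1)
y,x=np.nonzero(H); w=world(c,x,y,.052)[:,:2]; V=hsv[...,2][y,x].astype(float); print(len(x),w.mean(0),np.ptp(w,axis=0))
wt=np.maximum(0,140-V); mu=(w*wt[:,None]).sum(0)/wt.sum(); e,E=np.linalg.eigh(((w-mu)*wt[:,None]).T@(w-mu)); print(mu,np.degrees(np.arctan2(E[1,1],E[0,1])))
rows([(.5418,-.3393,.12,0,3),(.5228,-.1600,.12,70.7,9)],1)
E
```

```text
150 [ 0.52529591 -0.16046038] [0.03092595 0.03175404]
[ 0.5255832  -0.15936187] 73.54731666549738
0, -0.001, 0.003, 0.1, 0, -22.4, 1, 0.001, -0.001, 0.002, 0, 0, -22.5, 1, 0, -0, 0.003, 0, 0.1, -22.4, 1, 0, 0, -0.137, -2.1, -19.9, -0, 1, 0, 0, -0.137, 0.6, -20, -0, 1, 0, 0, -0.137, 3.4, -19.8, -0, 1, 0, 0, -0.137, 6, -19.1, -0, 1, 0, 0, -0.137, 8.6, -18.1, -0, 1, 0, 0, -0.137, 11, -16.8, -0, 1, 0, 0, -0.137, 13.1, -15.1, -0, 1, 0, 0, -0.138, 15.1, -13.2, -0.1, 1, 0, 0, -0.137, 16.8, -11, -0, 1
end err mm [ 0. -0.  0.] rows 12
```

servo_tool(deltas=[0,0,0,0,0,-20,1,0,0,0,0,0,-24,1,0,0,0,0,0,-24,1,0,0,-0.137,-2,-20,0,1,0,0,-0.137,1,-20,0,1,0,0,-0.137,3,-20,0,1,0,0,-0.137,6,-19,0,1,0,0,-0.137,9,-18,0,1,0,0,-0.137,11,-17,0,1,0,0,-0.137,13,-15,0,1,0,0,-0.137,15,-13,0,1,0,0,-0.137,17,-11,0,1,0,0,0,0,0,0,1])

```text
time: 4.65
tcp_pos: [0.5199, -0.1569, 0.1193]
tcp_rot: [[0.321, 0.947, -0.001], [0.947, -0.321, 0.001], [0.001, -0.002, -1.0]]
force: [-0.3, -0.5, -0.3]
width: 0.0091
finger_force: 41.1
```

```bash
python3 - <<'E'
from h import *
from plan import *
c=cap("side"); cv2.imwrite("pics/g2.png",cv2.resize(c["pixels"][200:320,250:400,::-1],None,fx=5,fy=5,interpolation=cv2.INTER_CUBIC)); np.savez("g2.npz",**c)
rows([(.5238,-.1600,.105,70.9,2)],1); print(r.sense()["tcp_rot"])
E
```

```text
-0, 0, 0.002, -0.3, 1.8, 7.2, 1, -0, 0, 0.002, -0.2, 1.7, 7.3, 1
end err mm [ 0. -0.  0.] rows 2
[[ 3.23666929e-01  9.46171031e-01 -3.14615115e-04]
 [ 9.46171075e-01 -3.23666952e-01 -2.21145092e-05]
 [-1.22754623e-04 -2.90521987e-04 -9.99999950e-01]]
```

View pics/g2.png

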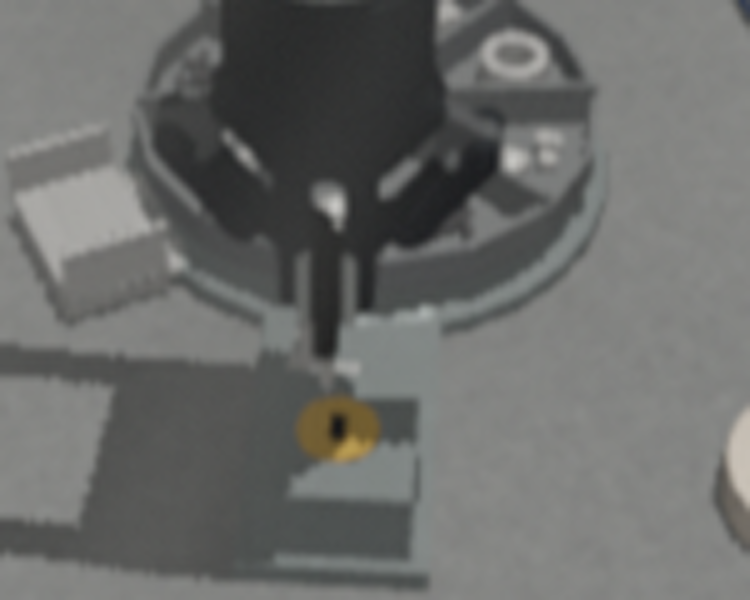

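```bash
python3 - <<'E'
from h import *
c=dict(np.load("g2.npz")); P=c["pose"]; s=r.sense(); t=s["tcp_pos"]; print(t)
for z in(t[2]-.0127,t[2]-.0437):
    q=np.linalg.inv(P)@[t[0],t[1],z,1]; u=c["cx"]+c["fx"]*q[0]/-q[2]; v=c["cy"]-c["fy"]*q[1]/-q[2]; print(z,(u-250)*5,(v-200)*5)
# narrow blade columns: brightness profile
g=c["pixels"].mean(2)
for v in range(266,283): print(v,g[v,306:324].astype(int))
E
```

```text
[ 0.52063363 -0.15836199  0.11947054]
0.10677054084066687 322.8470445219935 331.43268049375706
0.07577054084066687 322.8455705895152 385.5885277474181
266 [128 128 128 124 110 101  76  48  40  39  37  70 119 129 129 131 132 131]
267 [128 128 126 118 108 101  76  48  40  38  39  75 122 131 130 130 130 131]
268 [127 127 118 105 104 101  76  48  39  35  39  78 123 131 130 130 130 131]
269 [122 123 112 100 103 101  75  47  37  35  42  82 124 132 131 131 131 131]
270 [106 108 105 100 104 101  78  52  41  39  54  95 126 131 131 130 132 131]
271 [ 88  92 102 102 104 103  92  74  65  61  77 117 133 134 134 133 131 132]
272 [ 84  92 101 102 103 105 105  98  92  90 103 140 150 149 149 147 135 131]
273 [ 84  91  95  96  98 103 112 112 109 105 117 146 156 158 161 157 136 129]
274 [ 82  85  86  86  88  92 103 107 109 108 111 124 135 145 153 150 134 129]
275 [ 82  81  81  82  82  82  85  90 105 107  99  90  96 114 130 135 132 130]
276 [ 82  81  82  81  81  80  78  84 101 105  93  80  77  88 109 127 132 131]
277 [ 81  82  80  81  81  80  79  81  92  99  89  78  76  76  95 124 132 131]
278 [ 81  81  81  80  80  79  79  79  83  90  82  79  79  77  91 122 129 128]
279 [ 82  80  81  81  81  79  81  82  82  85  83  83  83  82  88 107 112 109]
280 [82 80 81 79 81 83 85 85 84 85 85 83 85 85 86 88 89 86]
281 [82 80 80 80 82 84 87 86 85 85 82 82 82 84 84 84 84 82]
282 [80 81 80 82 84 86 87 86 86 83 71 67 71 78 82 84 85 85]
```

servo_tool(deltas=[0,0,0,0,2,7,1,0,0,0,0,2,7,1,0,0,0,0,0,5,1,0,0,0,0,0,5,1,0,0,0,0,0,3,1])

```text
time: 5.2
tcp_pos: [0.5244, -0.1609, 0.0913]
tcp_rot: [[0.325, 0.946, -0.001], [0.946, -0.325, 0.0], [0.0, -0.001, -1.0]]
force: [0.1, 0.3, 0.0]
width: 0.0092
finger_force: 41.1
```

servo_tool(deltas=[0,0,0,0,0,4,1,0,0,0,0,0,4,1,0,0,0,0,0,3,1])

```text
time: 5.5
tcp_pos: [0.5244, -0.1604, 0.0809]
tcp_rot: [[0.324, 0.946, -0.001], [0.946, -0.324, 0.0], [0.0, -0.001, -1.0]]
force: [-0.8, 1.1, 0.2]
width: 0.0095
finger_force: 41.3
```

servo_tool(deltas=[0,0,0,0,0,5,1,0,0,0,0,0,5,1,0,0,0,0,0,4,1,0,0,0,0,0,2,1,0,0,0,0,0,1,1])

```text
time: 6.0
tcp_pos: [0.5245, -0.1605, 0.0646]
tcp_rot: [[0.324, 0.946, -0.001], [0.946, -0.324, 0.0], [0.0, -0.001, -1.0]]
force: [-4.2, 3.3, 11.7]
width: 0.0093
finger_force: 43.0
```

servo_tool(deltas=[0,0,0.1,0,0,-0.5,1,0,0,0.12,0,0,0,1,0,0,0.12,0,0,0,1,0,0,0.12,0,0,0,1,0,0,0.12,0,0,0,1,0,0,0.12,0,0,0,1,0,0,0.12,0,0,0,1,0,0,0.12,0,0,0,1,0,0,0.12,0,0,0,1,0,0,0.12,0,0,0,1,0,0,0.06,0,0,0,1], force=60)

```text
time: 7.1
tcp_pos: [0.5235, -0.1595, 0.0647]
tcp_rot: [[1.0, -0.003, -0.002], [-0.003, -1.0, 0.002], [-0.002, -0.002, -1.0]]
force: [-3.3, 4.1, 2.1]
width: 0.0094
finger_force: 59.9
```

```bash
python3 -c "
from h import *
s=r.sense();print(s['wrist_torque'],s['force'],s['q'])"
```

```text
[0.68616472 0.57147841 0.09357435] [-3.33378541  4.05730133  2.14789202] [-2.14006102e+01  2.57330436e+01  1.01430884e+02  6.57816980e-02
  5.30044845e+01  6.87346407e+01]
```

servo_tool(deltas=[0,0,0.06,0,0,0,1,0,0,0.06,0,0,0,1,0,0,0.04,0,0,0,1,0,0,0,0,0,0,1])

```text
time: 7.5
tcp_pos: [0.5236, -0.1595, 0.0647]
tcp_rot: [[0.987, -0.16, -0.002], [-0.16, -0.987, 0.002], [-0.003, -0.002, -1.0]]
force: [-2.9, 4.4, 3.5]
width: 0.0089
finger_force: 59.9
```

```bash
python3 -c "
from h import *
s=r.sense();print(s['wrist_torque'],s['force'],s['q'])"
```

```text
[0.75403809 0.61096643 0.04210846] [-2.93952271  4.44540343  3.45687916] [-2.13996896e+01  2.57330824e+01  1.01428379e+02  6.65903466e-02
  5.30046447e+01  7.77386978e+01]
```

servo_tool(deltas=[0,0,0.05,0,0,0,1,0,0,0.05,0,0,0,1])

```text
time: 7.7
tcp_pos: [0.5237, -0.1594, 0.0647]
tcp_rot: [[0.966, -0.258, -0.002], [-0.258, -0.966, 0.002], [-0.003, -0.001, -1.0]]
force: [-2.7, 4.5, 3.2]
width: 0.009
finger_force: 60.1
```

```bash
python3 -c "
from h import *
s=r.sense();print(s['wrist_torque'],s['force'],s['q'])"
```

```text
[0.88309238 0.56977355 0.4007363 ] [-2.74214599  4.49581125  3.21447901] [-2.13916277e+01  2.57315710e+01  1.01426356e+02  6.50905094e-02
  5.29975974e+01  8.35043315e+01]
```

servo_tool(deltas=[0,0,0,0,0,0,1,0,0,-0.12,0,0,0,1,0,0,-0.13,0,0,0,1,0,0,-0.13,0,0,0,1,0,0,-0.13,0,0,0,1,0,0,-0.13,0,0,0,1,0,0,-0.13,0,0,0,1,0,0,-0.13,0,0,0,1,0,0,-0.13,0,0,0,1,0,0,-0.13,0,0,0,1,0,0,-0.13,0,0,0,1,0,0,-0.13,0,0,0,1,0,0,-0.1,0,0,0,1,0,0,-0.07,0,0,0,1,0,0,-0.05,0,0,0,1])

```text
time: 9.2
tcp_pos: [0.5239, -0.1593, 0.0647]
tcp_rot: [[0.187, 0.982, -0.002], [0.982, -0.187, 0.002], [0.002, -0.002, -1.0]]
force: [-2.7, 4.5, 2.5]
width: 0.0092
finger_force: 59.9
```

```bash
python3 -c "
from h import *
s=r.sense();print(s['wrist_torque'],s['force'],s['q'])"
```

```text
[ 0.84015255  0.46054387 -0.03828128] [-2.67877187  4.51394253  2.51493037] [-21.38944978  25.73858508 101.41586649   0.10514488  52.98281804
 -10.68051622]
```

servo_tool(deltas=[0,0,-0.05,0,0,0,1,0,0,-0.05,0,0,0,1])

```text
time: 9.4
tcp_pos: [0.5239, -0.1593, 0.0647]
tcp_rot: [[0.088, 0.996, -0.002], [0.996, -0.088, 0.002], [0.002, -0.002, -1.0]]
force: [-3.2, 4.1, 3.5]
width: 0.0092
finger_force: 59.9
```

```bash
python3 -c "
from h import *
s=r.sense();print(s['wrist_torque'],s['force'],s['q'])"
```

```text
[ 0.91007604  0.49608386 -0.13417157] [-3.21960211  4.14897763  3.53778471] [-2.13919310e+01  2.57369379e+01  1.01418315e+02  9.98746743e-02
  5.29873613e+01 -1.63798574e+01]
```

servo_tool(deltas=[0,0,-0.04,0,0,0,1,0,0,0,0,0,0,1])

```text
time: 9.6
tcp_pos: [0.5238, -0.1594, 0.0647]
tcp_rot: [[0.05, 0.999, -0.002], [0.999, -0.05, 0.002], [0.002, -0.002, -1.0]]
force: [-2.8, 3.9, 2.4]
width: 0.0088
finger_force: 59.9
```

```bash
python3 -c "
from h import *
s=r.sense();print(s['wrist_torque'],s['force'],s['q'])"
```

```text
[ 0.82168796  0.47281377 -0.21744421] [-2.78072782  3.92047186  2.44643261] [-21.39797005  25.73828458 101.41933593   0.10463949  52.98781469
 -18.58460938]
```

servo_tool(deltas=[0,0,0.12,0,0,0,1,0,0,0.11,0,0,0,1,0,0,0,0,0,-4,1,0,0,0,0,0,-10,1,0,0,0,0,0,-14,1,0,0,0,0,0,-14,1,0,0,0,0,0,-14,1,0,0,0,0,0,0,1])

```text
time: 10.4
tcp_pos: [0.5277, -0.162, 0.1238]
tcp_rot: [[0.275, 0.962, 0.007], [0.962, -0.275, -0.003], [-0.001, 0.007, -1.0]]
force: [-0.4, -0.3, 0.2]
width: 0.0092
finger_force: 59.3
```

```bash
python3 - <<'E'
from h import *
from plan import *
c=cap("side"); cv2.imwrite("pics/g3.png",cv2.resize(c["pixels"][200:320,250:400,::-1],None,fx=5,fy=5,interpolation=cv2.INTER_CUBIC))
rows([(.5418,-.3393,.12,0,9)],1); print(r.sense()["tcp_pos"])
E
```

```text
0.001, -0, 0.144, -18.5, 7, 0.3, 1, 0, -0, 0.144, -17.3, 9.6, 0.3, 1, 0.001, -0, 0.143, -15.8, 12, 0.4, 1, 0, -0, 0.144, -13.9, 14.1, 0.3, 1, 0, -0, 0.143, -11.7, 16, 0.3, 1, 0.001, -0.001, 0.144, -9.3, 17.5, 0.3, 1, 0, -0.001, 0.143, -6.7, 18.6, 0.3, 1, 0.001, -0, 0.144, -4, 19.4, 0.4, 1, 0, -0.001, 0.143, -1.1, 19.8, 0.3, 1
end err mm [-0.  -0.1 -0. ] rows 9
[ 0.52676924 -0.16162693  0.1226473 ]
```

View pics/g3.png

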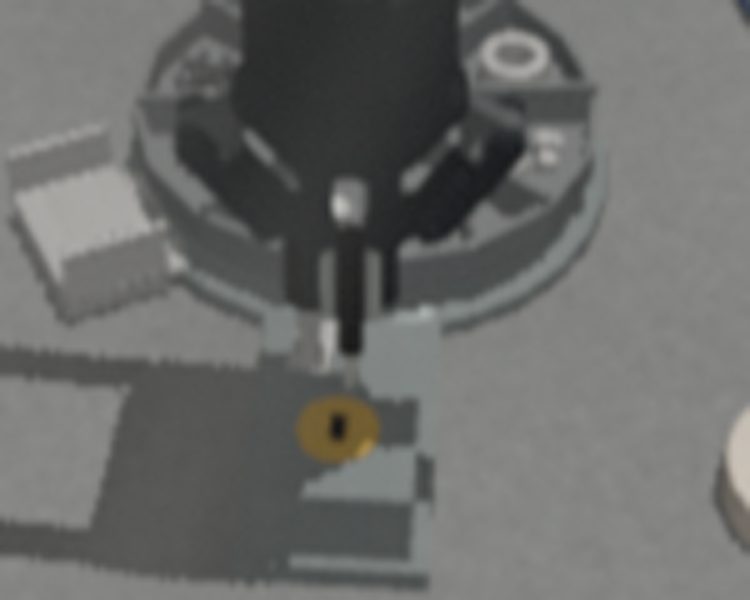

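servo_tool(deltas=[0,0,0.144,-18,7,0,1,0,0,0.144,-17,10,0,1,0,0,0.144,-16,12,0,1,0,0,0.144,-14,14,0,1,0,0,0.144,-12,16,0,1,0,0,0.144,-9,18,0,1,0,0,0.144,-7,19,0,1,0,0,0.144,-4,19,0,1,0,0,0.144,-1,20,0,1,0,0,0,0,0,0,1])

```text
time: 11.45
tcp_pos: [0.5404, -0.3416, 0.1202]
tcp_rot: [[1.0, -0.008, 0.001], [-0.008, -1.0, -0.002], [0.001, 0.002, -1.0]]
force: [0.4, 0.4, -0.9]
width: 0.0088
finger_force: 59.3
```

```bash
python3 - <<'E'
from plan import *
rows([(.5418,-.3393,.10,0.3,2)],1); s=r.sense();print(s["tcp_pos"],s["tcp_rot"])
E
```

```text
0.001, -0, -0.006, 0.7, -1.2, 10.1, 1, 0.001, -0.001, -0.007, 0.6, -1.1, 10.1, 1
end err mm [0. 0. 0.] rows 2
[ 0.54044614 -0.34158397  0.12016796] [[ 9.99971015e-01 -7.56378999e-03  8.70785050e-04]
 [-7.56216436e-03 -9.99969685e-01 -1.85525665e-03]
 [ 8.84791424e-04  1.84861786e-03 -9.99997900e-01]]
```

servo_tool(deltas=[0,0,-0.006,1,-1,10,1,0,0,-0.006,0.5,-1.2,10,1,0,0,0,0,0,6,1,0,0,0,0,0,6,1,0,0,0,0,0,4,1])

```text
time: 11.95
tcp_pos: [0.5412, -0.3356, 0.0839]
tcp_rot: [[1.0, 0.008, -0.001], [0.008, -1.0, 0.001], [-0.001, -0.001, -1.0]]
force: [-0.6, -0.1, -0.2]
width: 0.0091
finger_force: 59.3
```

servo_tool(deltas=[0,0,0,0.5,3,-2,1,0,0,0,0,0,0,1,0,0,0,0,0,0,1])

```text
time: 12.25
tcp_pos: [0.5425, -0.3399, 0.0874]
tcp_rot: [[1.0, 0.007, 0.001], [0.007, -1.0, -0.001], [0.001, 0.001, -1.0]]
force: [0.1, 0.3, -0.1]
width: 0.0095
finger_force: 59.3
```

servo_tool(deltas=[0,0,0,-0.5,-0.5,5,1,0,0,0,0,0,6,1,0,0,0,0,0,6,1,0,0,0,0,0,6,1,0,0,0,0,0,5,1,0,0,0,0,0,3,1,0,0,0,0,0,0,1])

```text
time: 12.95
tcp_pos: [0.5412, -0.3387, 0.055]
tcp_rot: [[1.0, 0.007, -0.001], [0.007, -1.0, 0.001], [-0.001, -0.001, -1.0]]
force: [-0.3, -0.6, 0.3]
width: 0.009
finger_force: 59.3
```

servo_tool(deltas=[0,0,0,0,0,2,1,0,0,0,0,0,1,1,0,0,0,0,0,0,1,0,0,0,0,0,0,0.3,0,0,0,0,0,0,0.3,0,0,0,0,0,0,0.3,0,0,0,0,0,-30,0.3,0,0,0,0,0,-45,0.3,0,0,0,0,0,-45,0.3,0,0,0,0,0,0,0.3])

```text
time: 13.95
tcp_pos: [0.5456, -0.3418, 0.1805]
tcp_rot: [[1.0, 0.007, 0.012], [0.007, -1.0, -0.008], [0.012, 0.008, -1.0]]
force: [0.4, -1.2, 1.2]
width: 0.0598
finger_force: 0.0
```

```bash
python3 - <<'E'
from h import *
import numpy as np
s=r.sense(); print(s["tcp_pos"],s["width"],s["q"])
c=cap("side"); v,u=np.mgrid[0:480,0:640]
W=world(c,u.ravel(),v.ravel()); V=c["pixels"].max(2).ravel()
m=(V<75)&(W[:,0]>.48)&(W[:,0]<.6)&(W[:,1]<-.28)&(W[:,1]>-.40)&(W[:,2]>.045)&(W[:,2]<.11)
w=W[m]; print(len(w),np.percentile(w,[2,50,98],axis=0).round(4))
cv2.imwrite("pics/g4.png",cv2.resize(c["pixels"][180:400,240:450,::-1],None,fx=2.7,fy=2.7,interpolation=cv2.INTER_CUBIC))
E
```

```text
[ 0.54558135 -0.34179218  0.18048633] 0.05976666249025316 [-3.58253890e+01  2.48137512e+01  8.23637911e+01  1.85000897e-03
  7.19992352e+01  5.37799242e+01]
261 [[ 0.5264 -0.3451  0.0461]
 [ 0.5404 -0.3434  0.0677]
 [ 0.5573 -0.3378  0.0838]]
```

View pics/g4.png

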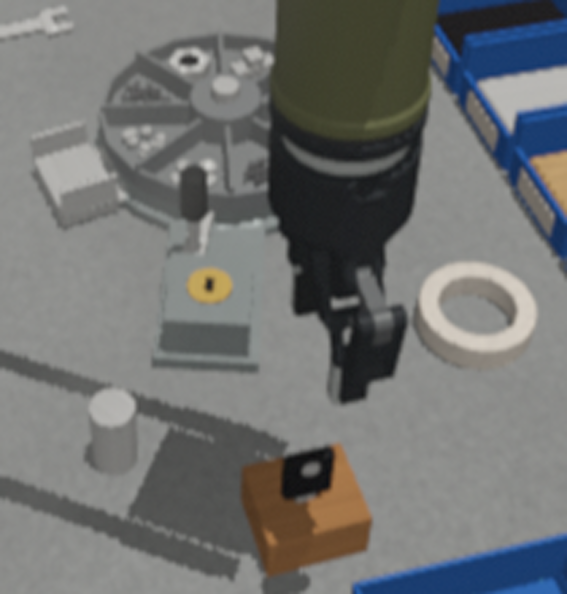

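```bash
python3 - <<'E'
from plan import *
print(r.sense()["tcp_pos"],r.sense()["tcp_rot"][:,2])
rows([(.525,-.092,.14,62.9,9)],.58)
E
```

```text
[ 0.54393319 -0.34065076  0.17730911] [ 0.00747448 -0.00540977 -0.99995743]
0.001, -0, -0.121, -1.9, -27.7, 4, 0.58, 0.001, -0, -0.121, 1.4, -27.7, 4, 0.58, 0.001, -0.001, -0.121, 4.7, -27.3, 4, 0.58, 0.001, -0, -0.121, 8, -26.5, 4.1, 0.58, 0.001, -0.001, -0.121, 11.2, -25.4, 4.1, 0.58, 0.001, -0, -0.121, 14.1, -23.8, 4.1, 0.58, 0.001, -0.001, -0.122, 16.9, -22, 4.1, 0.58, 0.001, -0, -0.121, 19.5, -19.7, 4.1, 0.58, 0.001, -0.001, -0.122, 21.7, -17.2, 4.1, 0.58
end err mm [-0.1  0.  -0. ] rows 9
```

servo_tool(deltas=[0,0,-0.121,-2,-28,4,0.58,0,0,-0.121,1,-28,4,0.58,0,0,-0.121,5,-27,4,0.58,0,0,-0.121,8,-27,4,0.58,0,0,-0.121,11,-25,4,0.58,0,0,-0.121,14,-24,4,0.58,0,0,-0.121,17,-22,4,0.58,0,0,-0.121,20,-20,4,0.58,0,0,-0.121,22,-17,4,0.58,0,0,0,0,0,0,0.58,0,0,0,0,0,0,0.58,0,0,0,0,0,0,0.58])

```text
time: 15.2
tcp_pos: [0.5224, -0.0896, 0.1364]
tcp_rot: [[0.458, 0.889, -0.001], [0.889, -0.458, -0.0], [-0.001, -0.0, -1.0]]
force: [0.9, -0.2, 0.6]
width: 0.0357
finger_force: 0.0
```

```bash
python3 - <<'E'
from plan import *
print(r.sense()["tcp_pos"],r.sense()["tcp_rot"][:,2],r.sense()["width"])
rows([(.525,-.092,.12,62.9,1),(.525,-.092,.075,62.9,3)],.58)
c=cap("side"); cv2.imwrite("pics/g5.png",cv2.resize(c["pixels"][170:320,240:400,::-1],None,fx=4,fy=4,interpolation=cv2.INTER_CUBIC))
E
```

```text
[ 0.52243665 -0.08957025  0.13635267] [-6.04599239e-04 -3.15879737e-04 -9.99999767e-01] 0.03574899122058024
-0, 0.001, -0.003, -1, 3.4, 16.4, 0.58, -0, -0, -0, 0, 0, 15, 0.58, -0, -0, -0, 0, 0, 15, 0.58, -0, -0, -0, 0, 0, 15, 0.58
end err mm [ 0. -0.  0.] rows 4
```

View pics/g5.png

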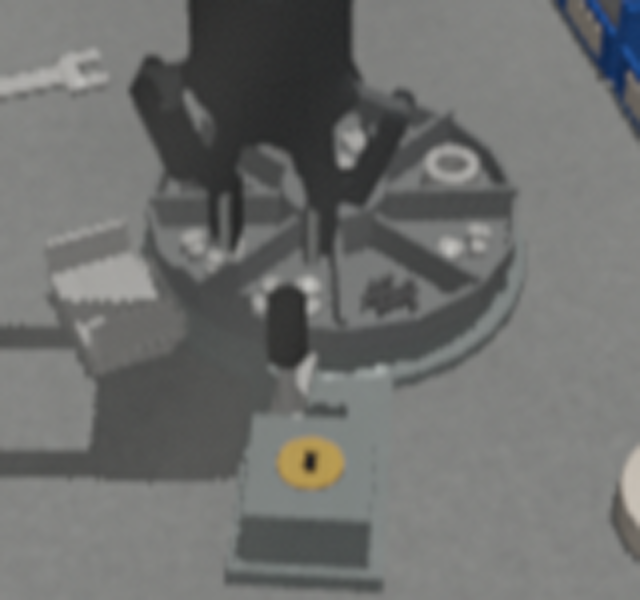

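servo_tool(deltas=[0,0,0,-1,3.5,0,0.58,0,0,0,0,0,14,0.58,0,0,0,0,0,16,0.58,0,0,0,0,0,16,0.58,0,0,0,0,0,15,0.58,0,0,0,0,0,0,0.58])

```text
time: 15.85
tcp_pos: [0.5239, -0.092, 0.0741]
tcp_rot: [[0.459, 0.889, -0.004], [0.889, -0.459, 0.001], [-0.001, -0.004, -1.0]]
force: [-0.2, 1.3, 0.3]
width: 0.0359
finger_force: 0.0
```

servo_tool(deltas=[0,0,-0.08,0.5,12,0,0.58,0,0,-0.1,0.8,15,0,0.58,0,0,-0.1,0.7,15,0,0.58,0,0,-0.1,0.8,15,0,0.58,0,0,-0.1,0.7,15,0,0.58])

```text
time: 16.35
tcp_pos: [0.5932, -0.1082, 0.0761]
tcp_rot: [[-0.008, 1.0, -0.004], [1.0, 0.008, 0.001], [0.001, -0.004, -1.0]]
force: [-4.5, 2.4, 0.7]
width: 0.0355
finger_force: 2.1
```

servo_tool(deltas=[0,0,-0.1,0.8,15,0,0.58,0,0,-0.1,0.7,15,0,0.58,0,0,-0.1,0.8,15,0,0.58,0,0,-0.1,0.7,15,0,0.58,0,0,-0.1,0.8,15,0,0.58,0,0,-0.04,0.1,6,0,0.58])

```text
time: 16.95
tcp_pos: [0.6709, -0.0864, 0.076]
tcp_rot: [[-0.52, 0.854, -0.003], [0.854, 0.52, 0.0], [0.002, -0.003, -1.0]]
force: [-5.2, -0.2, 1.2]
width: 0.0354
finger_force: 2.2
```

servo_tool(deltas=[0,0,-0.02,0,3,0,0.58,0,0,-0.02,0,3,0,0.58,0,0,0,0,0,0,0.58])

```text
time: 17.25
tcp_pos: [0.6759, -0.0834, 0.076]
tcp_rot: [[-0.552, 0.834, -0.002], [0.834, 0.552, 0.0], [0.001, -0.001, -1.0]]
force: [-4.1, 0.0, 0.9]
width: 0.0359
finger_force: 1.7
```

servo_tool(deltas=[0,0,-0.01,0,2,0,0.58,0,0,-0.01,0,2,0,0.58,0,0,0,0,0,0,0.58])

```text
time: 17.55
tcp_pos: [0.6796, -0.0811, 0.0759]
tcp_rot: [[-0.568, 0.823, -0.001], [0.823, 0.568, 0.0], [0.001, -0.001, -1.0]]
force: [-4.3, 0.2, 1.7]
width: 0.0358
finger_force: 2.0
```

servo_tool(deltas=[0,0,-0.01,0,2,0,0.58,0,0,-0.01,0,2,0,0.58,0,0,0,0,0,0,0.58])

```text
time: 17.85
tcp_pos: [0.6795, -0.0807, 0.0757]
tcp_rot: [[-0.585, 0.811, -0.008], [0.811, 0.585, -0.003], [0.002, -0.008, -1.0]]
force: [-12.0, -4.7, 6.1]
width: 0.0358
finger_force: 6.3
```

servo_tool(deltas=[0,0,0.1,0.8,-15,0,0.58,0,0,0.1,0.7,-15,0,0.58,0,0,0.1,0.8,-15,0,0.58,0,0,0.1,0.7,-15,0,0.58,0,0,0.1,0.8,-15,0,0.58,0,0,0.1,0.7,-15,0,0.58,0,0,0.1,0.8,-15,0,0.58,0,0,0.1,0.7,-15,0,0.58,0,0,0.1,0.8,-15,0,0.58,0,0,0.1,0.7,-15,0,0.58,0,0,0.1,0.7,-15,0,0.58,0,0,0,0,-2,0,0.58,0,0,0,0,0,0,0.58])

```text
time: 19.15
tcp_pos: [0.5266, -0.0899, 0.0765]
tcp_rot: [[0.455, 0.89, 0.003], [0.89, -0.455, -0.001], [0.001, 0.003, -1.0]]
force: [-0.2, -0.4, -1.3]
width: 0.036
finger_force: 0.0
```

```bash
python3 - <<'E'
from h import *
s=r.sense(); print(s["tcp_pos"],s["force"])
c=cap("side"); cv2.imwrite("pics/g6.png",cv2.resize(c["pixels"][170:320,240:400,::-1],None,fx=4,fy=4,interpolation=cv2.INTER_CUBIC))
E
```

```text
[ 0.52661821 -0.08986865  0.07645755] [-0.24256188 -0.44261578 -1.30896956]
```

View pics/g6.png

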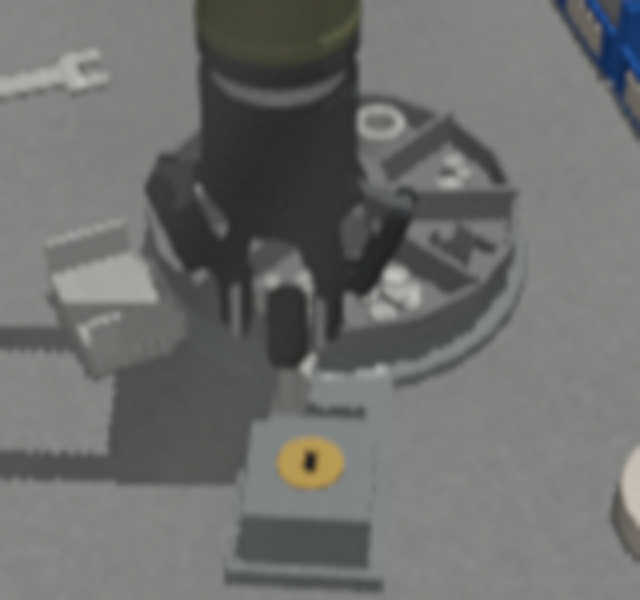

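servo_tool(deltas=[0,0,-0.08,0.5,12,0,0.58,0,0,-0.1,0.8,15,0,0.58,0,0,-0.1,0.7,15,0,0.58,0,0,-0.1,0.8,15,0,0.58,0,0,-0.1,0.7,15,0,0.58,0,0,-0.1,0.8,15,0,0.58,0,0,-0.1,0.7,15,0,0.58,0,0,-0.1,0.8,15,0,0.58,0,0,-0.1,0.7,15,0,0.58,0,0,-0.1,0.8,15,0,0.58,0,0,-0.05,0.2,7,0,0.58,0,0,-0.03,0.1,4,0,0.58,0,0,-0.02,0.1,3,0,0.58,0,0,0,0,0,0,0.58])

```text
time: 20.6
tcp_pos: [0.6779, -0.08, 0.0752]
tcp_rot: [[-0.569, 0.822, -0.001], [0.822, 0.569, 0.0], [0.001, -0.001, -1.0]]
force: [-4.2, -0.0, -2.0]
width: 0.0358
finger_force: 1.6
```

servo_tool(deltas=[0,0,-0.01,0,2,0,0.58,0,0,-0.01,0,2,0,0.58,0,0,0,0,1,0,0.58,0,0,0,0,0,0,0.58])

```text
time: 21.0
tcp_pos: [0.6784, -0.0792, 0.075]
tcp_rot: [[-0.585, 0.811, -0.008], [0.811, 0.585, -0.003], [0.002, -0.008, -1.0]]
force: [-10.1, -6.3, 0.3]
width: 0.0356
finger_force: 6.1
```

Stop felt. Now back home, then a look.

servo_tool(deltas=[0,0,0.1,0.8,-15,0,0.58,0,0,0.1,0.7,-15,0,0.58,0,0,0.1,0.8,-15,0,0.58,0,0,0.1,0.7,-15,0,0.58,0,0,0.1,0.8,-15,0,0.58,0,0,0.1,0.7,-15,0,0.58,0,0,0.1,0.8,-15,0,0.58,0,0,0.1,0.7,-15,0,0.58,0,0,0.1,0.8,-15,0,0.58,0,0,0.1,0.7,-15,0,0.58,0,0,0.1,0.7,-15,0,0.58,0,0,0,0,-2,0,0.58,0,0,0,0,0,0,0.58,0,0,0,0,0,0,0.58])

```text
time: 22.4
tcp_pos: [0.5261, -0.0884, 0.0764]
tcp_rot: [[0.456, 0.89, 0.004], [0.89, -0.456, -0.001], [0.001, 0.003, -1.0]]
force: [0.5, -0.4, 0.2]
width: 0.0362
finger_force: 0.0
```

servo_tool(deltas=[0,0,0,0,0,-15,0.58,0,0,0,0,0,-30,0.58,0,0,0,0,0,-40,0.58,0,0,0,-25,-25,-20,0.58,0,0,0,-30,-30,0,0.58,0,0,0,-35,-35,0,0.58,0,0,0,-35,-35,0,0.58,0,0,0,-35,-35,0,0.58,0,0,0,0,0,0,0.58])

```text
time: 23.3
tcp_pos: [0.3032, -0.1572, 0.1805]
tcp_rot: [[0.46, 0.888, -0.004], [0.888, -0.46, 0.0], [-0.001, -0.003, -1.0]]
force: [0.8, 0.8, 0.0]
width: 0.0358
finger_force: 0.0
```

```bash
python3 - <<'E'
from m import *
s=r.sense(); print(s["tcp_pos"],s["force"],s["time"])
c=cap("top"); meas(c,"top")
cv2.imwrite("pics/f.png",cv2.resize(c["pixels"][185:315,240:470,::-1],None,fx=3.4,fy=3.4,interpolation=cv2.INTER_CUBIC))
E
```

```text
[ 0.30317497 -0.15724178  0.18046327] [0.79269278 0.78008362 0.0060938 ] 23.3
top plug px 371.0 266.0 n 113 mean [ 0.5221 -0.1608] rect [ 0.5221 -0.1608] [0.0281 0.0287] 46.1 axis 129.4 depthxyz [ 0.522  -0.161   0.0511]
top slot px 370.8 265.9 n 10 mean [ 0.5223 -0.1603] rect [ 0.5223 -0.1603] [0.01   0.0045] 64.6 axis 73.8 depthxyz [ 0.5222 -0.1609  0.0515]
top plug hull centre [ 0.5222 -0.1609] [0.0304 0.03  ]
top slot weighted [ 0.5224 -0.1607] axis 70.5
top stand px 440.8 262.0 n 566 mean [ 0.5387 -0.3383] rect [ 0.5398 -0.339 ] [0.0609 0.0705] 89.4 axis -175.6 depthxyz [ 0.5371 -0.335   0.0391]
top keytop px 443.4 260.2 n 76 mean [ 0.5368 -0.3348] rect [ 0.5362 -0.3338] [0.0147 0.0327] 89.1 axis 172.6 depthxyz [ 0.5383 -0.3362  0.0776]
top knob px 345.5 261.3 n 56 mean [ 0.5241 -0.0936] rect [ 0.5243 -0.0931] [0.0152 0.0206] 46.4 axis 155.3 depthxyz [ 0.5248 -0.0941  0.1051]
top nut? px 272.3 261.3 n 89 mean [0.5283 0.0859] rect [0.529  0.0858] [0.0161 0.0394] 11.9 axis 102.0 depthxyz [0.5281 0.0861 0.0428]
top apron? px 300.0 293.6 n 420 mean [0.4506 0.0146] rect [0.4497 0.0161] [0.0514 0.0777] 10.1 axis 98.9 depthxyz [0.4505 0.0126 0.0229]
top hub px 290.6 235.0 n 80 mean [0.5937 0.0418] rect [0.5938 0.042 ] [0.0254 0.0225] 1.8 axis 85.6 depthxyz [0.5911 0.0409 0.0727]
```

View pics/f.png

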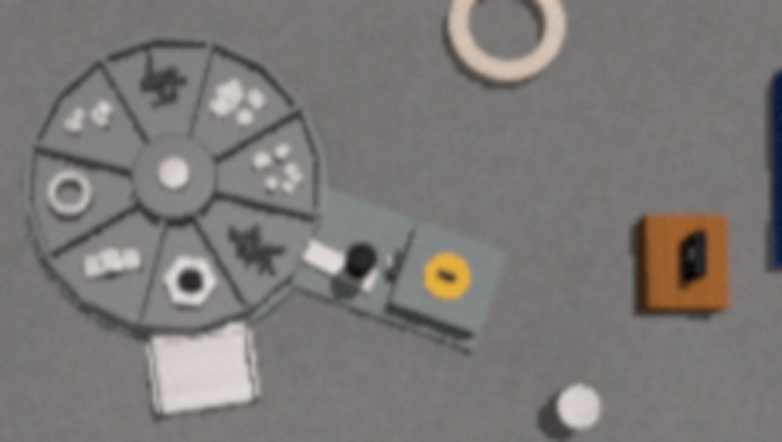

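The nut now lies in the pocket at the apron (crop pixel 190,282). The dividers sit where they started, the lever knob (360,260) and the plug are home, and the key is down in its stand (692,258).

```bash
python3 -c "
from workcell import r
print(r.finish_job())"
```

```text
the job is handed in; nothing more can be done
None
```

I handed the job in at about 23 s of robot time. The lock is released, the key is back fully down in its stand, and two full lever strokes brought the hex nut to the pick opening; the lever and plug are home, but no verdict came back.

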